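# Seat a painting in its panel holder and set the clamp nut a quarter turn off tight

### The job

Slide the small painting along its wooden holder, flat on the bed, until its leading edge is home against the metal stop under the clamp toe. Then screw the knurled brass nut down (clockwise from above) until it bottoms out, back it off a quarter turn so that the cork no longer pinches the paint, and finish there still gripping the nut, without letting go. Leave the jar, brush, palette knife and paint tubes where they are.

Things in the scene. Friction and masses are not known exactly. Their poses are not given: they have to be found in the camera images.
- holder: Fixed wooden holder. Origin on the table under the bed; x = direction in which the painting slides home, z up. Bed 280 x 140 mm (x -150 to +130), top at z 12 mm. Guide rails 12 mm wide, 12 mm high above the bed, at y = +-60, x -150 to +50 (108 mm between). Aluminium stop block 50 x 70 mm: stop face at x 60, top at z 33. 10 mm steel stud at x 85, y 0, top at z 99 mm.
- toe: Steel clamp toe, 74 x 32 x 12 mm, with a cork pad under its end, lying on the stop block under the nut and reaching 28 mm over the painting's place. Origin at the centre of the stud, on its underside (z 33 mm when the nut is bottomed); it rises and sinks with the nut, and the painting always passes freely under it.
- stop_face (a point): Middle of the stop face on the holder (holder x 60, y 0, z 21 mm). The painting is home when its leading edge is against this face; stop pushing when the force rises to some 7 N.
- panel: Loose painting (green leaf on red-brown) on a wooden panel, 140 mm along its x, 100 along y, 18 thick, 0.15 to 0.3 kg. Origin at the centre of its underside, x along the holder's x. It lies on the bed between the rails (4 mm play a side), 20 to 50 mm short of the stop; push its trailing edge (own x -70 mm) with closed fingertips. Sliding takes 1 to 3 N.
- panel_edge (a point): Middle of the painting's leading edge face (panel x +70, y 0, z 9 mm).
- knurled_nut: Round knurled brass nut on the stud, 39 mm diameter, 30 mm high, origin at the centre of its underside (z 45 mm when bottomed), z up; its x turns with it, shown by a red mark on top. Grip it across its diameter from above at any yaw, fingertips just above the toe; nothing within 60 mm of its axis stands higher than the toe, except the stud.
- nut_grip (a point): Point on the nut's axis 20 mm above its underside: the height for the TCP when gripping the nut. A grip of 40 to 50 N turns it without slipping.
- nut (a joint): Turn of the nut in rad: 0 when bottomed out (a hard stop), growing as it is unscrewed, counter-clockwise from above; it starts 2.0 to 4.0 rad up. It rises 4 mm a turn, stays where it is left and takes about 0.06 N m to turn; at the hard stop it goes no farther and gripping fingers slip.
- medium_jar: Bystander: amber glass jar with black lid, 52 mm diameter, 65 mm high, origin under its centre; beside the holder.
- brush: Bystander: slim paint brush, 200 mm long, 11 mm thick, lying beside the holder; its length is along its x.
- palette_knife: Bystander: palette knife, 213 mm long, lying along its x, dark wooden handle to -x.
- tube_green: Bystander: white paint tube with a green band, 90 mm long, lying.
- tube_ochre: Bystander: white paint tube with an ochre band, 90 mm long, lying.
Mind the look-alikes: they are no part of the job. Leave any pink or turquoise look-alike of the panel alone.

How it is judged (in metres and radians):
On the way, in this order (a step that is already met when the one before it is completed fails the run):
1. the painting is home against the stop, flat between the rails (x of panel_edge in the frame of holder above 0.0565 m and y of panel_edge in the frame of holder between -0.008 and 0.008 m and angle between panel's own z axis and vertical below 0.05 rad and z of panel in the frame of holder below 0.015 m), for 0.2 s.
2. with the painting home, the nut is screwed down until it bottoms out (x of panel_edge in the frame of holder above 0.0565 m and value of joint nut below 0.1 rad), for 0.2 s.
At the end, for the whole second after the job is handed in: The painting lies flat between the rails with its leading edge within 3.5 mm of the stop; the nut has been bottomed and now stands a quarter turn (1.57 rad, give or take 0.3) off its stop, at rest, gripped by the fingers with more than 4 N (all of step 1 and value of joint nut between 1.27 and 1.87 rad and velocity of joint nut between -0.1 and 0.1 rad/s and contact force between the fingers and knurled_nut above 4 N); the arm keeps its last pose, push and grip.
It fails at once if a bystander was shifted by more than 30 mm (distance of any of medium_jar, brush, palette_knife, tube_green, tube_ochre from where it was at the start of the episode above 0.03 m).
It fails at once if the painting was lifted or tipped out of the holder (angle between panel's own z axis and vertical above 0.3 rad or z of panel in the frame of holder above 0.035 m).
It also fails if it takes over 67 s, if anything falls off the work surface, if the arm or the gripper's body presses on something with over 40 N, if the wrist force passes 120 N, or if a joint passes its speed limit or range.

### The arm

A 6-joint arm with a two-finger parallel gripper is mounted at the origin on the work surface. World frame = base frame: x ahead of the robot, y to its left, z up, the work surface at z = 0. Lengths are in m, angles in degrees, forces in N, time in s.
With the tool pointing down it reaches from about 0.4 to 0.825 m from the base axis. Payload 7 kg.
Tool frame: the origin (TCP) lies between the finger pads, 19 mm behind the fingertips; this is the grasp point; z points along the fingers, y is the line along which they close (so a half turn about z gives the same grasp; the last joint's range is limited). The gripper opens to 88 mm and grips with 3 to 60 N. Pads are 19 mm wide; open, the fingers measure 130 mm over their backs; the gripper's body (78 mm by 193 mm) begins 47 mm behind the grasp point.
Start: joints at [89.273, 20.546, 0.682, 0, -70.136, -16.507], TCP at [0.2, 0.645, 0.245] pointing down, gripper open.
Joint ranges: [-176.03, 176.03], [-82.01, 121.73], [-58.28, 71.71], [-173.87, 95.51], [-174.79, -0.11], [-173.66, 173.66]. Speed limits (degrees/s): [136.94, 136.94, 172.46, 180, 180, 180].

### API

Orientations are given as a 3x3 rotation matrix whose columns are the frame's x, y, z axes.
In Python, from rig import robot gives the robot as it stands. Calls block until the motion is done:
- robot.goto(position, orientation): joint-space move of the TCP to a pose.
- robot.servo_line(position, ori=None, speed=0.15): straight line of the TCP; ori=None keeps the orientation; speed is the mean speed in m/s.
- robot.movej(angles): joint-space move.
- robot.move_gripper(opening): opening from 0.0 (shut) to 1.0 (fully open); the grip force is fixed at half the most; returns when the fingers have stopped.
- robot.dwell(seconds).
- robot.ik(position, orientation): joint angles nearest the present ones, or None.
- robot.grab_frame(name): name is "side" or "top"; returns (picture, depth): 420x560x3 uint8, red, green, blue; 420x560 float32, m along the optical axis (not along the pixel's ray), 0 where there is no reading.
- robot.camera_info(name): a dict with "vfov" (degrees; the focal length in pixels is half the picture's height over the tangent of half this angle, whatever the lens; pixels are square), "cx", "cy" (the principal point, pixels), "k1" (the pictures are not rectified: a ray, as slopes to the right and down, at radius r is drawn at 1 + k1 r^2 times it, then the intrinsics apply), "view" (4x4, takes a point from world to camera coordinates). Camera axes: x right, y down, z forward; pixel columns grow to the right and rows downward; lengths in m; the calibration is good to about 2 mm. A picture is of the moment at which its call begins. camera_info takes no time and is no camera call.
A pose or a line that the arm cannot do raises robot.Unreachable and nothing moves.
- robot.job_done(): hands the job in; it is judged then, once.
Readings, each from a call of its own:
- robot.read_t(): time.
- robot.read_qpos(): joint angles.
- robot.read_qvel(): joint speeds.
- robot.read_effort(): joint torques, N m.
- robot.read_position(): TCP position.
- robot.read_tcp_rot(): TCP orientation.
- robot.read_force(): force on the tool from outside, world axes, zero at the start.
- robot.read_ft_torque(): the same for the moment, N m.
- robot.read_grip_width(): opening from 0.0 (shut) to 1.0 (fully open).
- robot.read_finger_force(): force on a finger pad.
Only numpy, scipy, OpenCV 4.12 (cv2) and the standard library are available. Lean on these libraries where they do the work, as an engineer would, in place of code of your own. Each camera call takes 0.05 s, during which the arm holds its last target. There are 200 camera calls.

## Working session

There is one attempt and no reset: what is moved stays moved. The work goes in short steps, each a Python script; the robot and the scene stay as the last script left them, time stands still between calls to the robot, and variables do not carry over. Pictures are saved under pics/ and viewed, at most 10 in all, crops included, and the job is handed in when it is done.

```bash
mkdir -p pics; ls; cat > h.py <<'E'
import numpy as np, cv2
from rig import robot
def cam(n):
    c=robot.camera_info(n); f=210/np.tan(np.radians(c["vfov"])/2); return c,f,np.array(c["view"])
def cloud(n,depth):
    c,f,V=cam(n); v,u=np.mgrid[0:420,0:560].astype(float)
    xd=(u-c["cx"])/f; yd=(v-c["cy"])/f; x,y=xd.copy(),yd.copy()
    for _ in range(15):
        s=1+c["k1"]*(x*x+y*y); x,y=xd/s,yd/s
    P=np.stack([x*depth,y*depth,depth],-1)
    return (P-V[:3,3])@V[:3,:3]
def down(yaw): # tool x direction at yaw deg, z down
    a=np.radians(yaw); c,s=np.cos(a),np.sin(a)
    return np.array([[c,s,0],[s,-c,0],[0,0,-1.]])
E
python3 - <<'E'
from h import *
for n in("top","side"):
    im,d=robot.grab_frame(n); np.savez(n+"0.npz",im=im,d=d,P=cloud(n,d))
    cv2.imwrite(f"pics/{n}0.png",im[:,:,::-1]); print(robot.camera_info(n))
print(robot.read_tcp_rot(),robot.read_t())
E
```

```text
pics
{'vfov': 55.96959720858431, 'cx': 280.3115566023983, 'cy': 206.30676842613616, 'k1': -0.058737174426586734, 'view': array([[ 0.01301107, -0.99927004, -0.03591801, -0.0111137 ],
       [-0.99519573, -0.00945533, -0.09744766,  0.47946152],
       [ 0.09703691,  0.03701335, -0.9945923 ,  0.94254149],
       [ 0.        ,  0.        ,  0.        ,  1.        ]])}
{'vfov': 54.78692113521534, 'cx': 278.6454804942343, 'cy': 211.9180435031496, 'k1': -0.0968577910522128, 'view': array([[-0.98152227, -0.19100926,  0.01137932,  0.46845984],
       [-0.14704057,  0.71485679, -0.68363648,  0.12607012],
       [ 0.12244631, -0.67267765, -0.72973398,  0.9583483 ],
       [ 0.        ,  0.        ,  0.        ,  1.        ]])}
[[ 9.55070743e-01 -2.96377750e-01 -3.24945344e-04]
 [-2.96377896e-01 -9.55069559e-01 -1.50987334e-03]
 [ 1.37147458e-04  1.53834247e-03 -9.99998807e-01]] 0.1
```

View pics/top0.png

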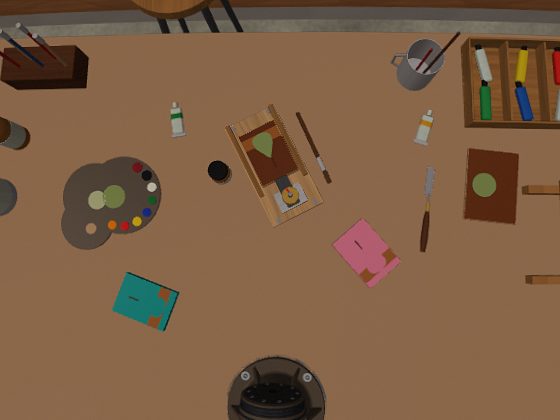

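View pics/side0.png

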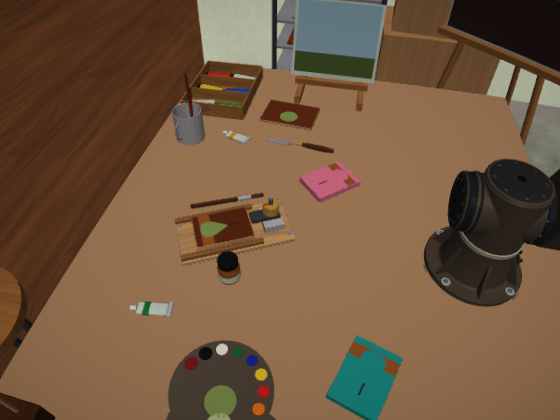

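The top view shows the holder at about (275,165), with its stop and nut (290,195) towards the robot. The jar is at (218,171), the brush at (313,147). Next I fit the holder from depth.

```bash
python3 - <<'E'
from h import *
import numpy as np
D=np.load("top0.npz");P=D["P"];im=D["im"]
sub=P[95:235,215:335].reshape(-1,3)
print("table z",np.median(P[230:260,200:300,2]), P[230:260,200:300,2].std())
def rect(pts): 
    r=cv2.minAreaRect((pts[:,:2]*1000).astype(np.float32)); return r
m=np.zeros((420,560),bool); m[95:235,222:335]=1
z=P[...,2]
mk=(m&(z>0.007)&(z<0.12)).astype(np.uint8)
n,l,st,ce=cv2.connectedComponentsWithStats(mk,connectivity=4)
for i in range(1,n):
    if st[i,4]>60:
        r=rect(P[l==i]); print(i,st[i],r)
k=1+np.argmax(st[1:,4]); q=P[l==k]
r=rect(q); print(np.histogram(q[:,2],bins=np.arange(0,.11,.004)))
top=q[q[:,2]>.072]; print("nut top",top.mean(0),len(top),np.median(top[:,2]),np.sort(top[:,2])[-12:])
# side
S=np.load("side0.npz");Q=S["P"];zz=Q[...,2]
ms=np.zeros((420,560),np.uint8); ms[185:265,165:305]=1
mk=(ms>0)&(zz>.007)&(zz<.12)
n,l,st,ce=cv2.connectedComponentsWithStats(mk.astype(np.uint8),connectivity=4)
k=1+np.argmax(st[1:,4]); q2=Q[l==k]; print("side",st[k],rect(q2)); t=q2[q2[:,2]>.072];print(t.mean(0),np.median(t[:,2]))
c=im[95:235,215:335]; cv2.imwrite("pics/crop1.png",cv2.resize(c[:,:,::-1],None,fx=5,fy=4.2,interpolation=cv2.INTER_CUBIC)[:600,:600])
h=np.clip(z[95:235,215:335]*1000*3,0,255).astype(np.uint8);
cv2.imwrite("pics/both.png",np.hstack([cv2.resize(c[:,:,::-1],(400,467)),cv2.applyColorMap(cv2.resize(h,(400,467)),cv2.COLORMAP_JET)]))
E
```

```text
table z 0.001123412547749897 0.06456825910626623
2 [ 225  104   99  124 6157] ((585.3799438476562, 14.139976501464844), (281.0418395996094, 140.3361358642578), 27.487085342407227)
3 [296 112  36  72 314] ((631.5067138671875, -85.6646728515625), (197.3078155517578, 11.552295684814453), 24.837650299072266)
5 [222 162  10  23 172] ((557.5109252929688, 128.0583953857422), (18.885486602783203, 48.18170166015625), 79.78227233886719)
(array([   0,    8,  615, 1575,  166,  242,  577, 1570,  918,   42,    7,
         93,   94,    4,    5,    2,    3,    4,   30,  153,   26,    2,
          1,    4,    5,   11,    0]), array([0.   , 0.004, 0.008, 0.012, 0.016, 0.02 , 0.024, 0.028, 0.032,
       0.036, 0.04 , 0.044, 0.048, 0.052, 0.056, 0.06 , 0.064, 0.068,
       0.072, 0.076, 0.08 , 0.084, 0.088, 0.092, 0.096, 0.1  , 0.104,
       0.108]))
nut top [ 0.50044691 -0.02973222  0.07976298] 232 0.07795660810345682 [0.09996684 0.1001004  0.100176   0.10033012 0.10053519 0.10068269
 0.10093684 0.10114235 0.10166642 0.10169448 0.10185439 0.10205825]
side [ 175  195  121   70 5298] ((570.2810668945312, 48.20941162109375), (280.6674499511719, 215.21070861816406), 28.349721908569336)
[ 0.50363392 -0.024705    0.08023202] 0.077994952759501
```

View pics/both.png

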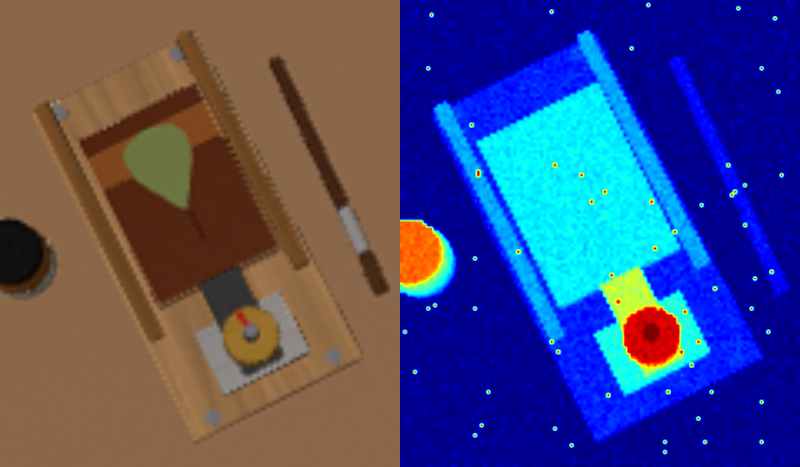

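Holder: yaw about 207.5° (slides towards the robot), origin about (0.5765, 0.0095). The panel is short of the stop and the red mark on the nut points towards the panel. Now I locate the panel and check reachability.

```bash
cat >> h.py <<'E'
A=np.radians(207.49); EX=np.array([np.cos(A),np.sin(A),0]); EY=np.array([-np.sin(A),np.cos(A),0])
O=np.array([.5854,.0141,0])+.010*EX
def W(x,y,z): return O+x*EX+y*EY+np.array([0,0,z])
def toH(p): d=np.asarray(p)-O; return np.stack([d@EX,d@EY,d[...,2]],-1)
E
python3 - <<'E'
from h import *
P=np.load("top0.npz")["P"]; H=toH(P)
z=cv2.medianBlur(H[...,2].astype(np.float32),3)
def rng(m): return np.round([np.percentile(H[m][:,i],q)*1000 for i in(0,1) for q in(1,50,99)],1), m.sum()
pm=(z>.0265)&(z<.034)&(abs(H[...,1])<.054)&(H[...,0]>-.15)&(H[...,0]<.055); print("panel",rng(pm))
print(cv2.minAreaRect((H[pm][:,:2]*1000).astype(np.float32)))
rm=(z>.02)&(z<.029)&(abs(H[...,1])>.053)&(abs(H[...,1])<.07)&(abs(H[...,0])<.16)
for s in(1,-1): print("rail",rng(rm&(s*H[...,1]>0)))
nm=(z>.073)&(z<.083)&(abs(H[...,0]-.085)<.03)&(abs(H[...,1])<.03); print("nut",rng(nm),np.median(H[nm][:,2]))
tm=(z>.04)&(z<.054)&(H[...,0]>.03)&(H[...,0]<.06)&(abs(H[...,1])<.02);print("toe top",rng(tm),np.median(H[tm][:,2]))
print("bed",np.median(z[(abs(H[...,1])<.05)&(H[...,0]>-.145)&(H[...,0]<-.125)]))
for yaw in range(-180,180,20):
  q=robot.ik(W(.085,0,.068),down(yaw)); print(yaw,None if q is None else np.round(q,1))
E
```

```text
panel (array([-107.1,  -37.8,   29.9,  -48.4,    1.1,   50.5]), np.int64(2262))
((-37.70642852783203, 2.565643310546875), (102.39788818359375, 142.41958618164062), 89.81287384033203)
rail (array([-146.4,  -45.6,   48. ,   53.3,   59.1,   65.7]), np.int64(420))
rail (array([-147.2,  -45.8,   48.1,  -65.4,  -59.8,  -54.2]), np.int64(368))
nut (array([ 66.5,  86.3, 103. , -18.8,  -1.2,  18.7]), np.int64(209)) 0.07777253204103657
toe top (array([ 33.3,  46.3,  59.4, -15.6,   0.4,  15.7]), np.int64(148)) 0.04800676506081759
bed 0.013169008
-180 [  19.1   15.5  -33.7    0.   -40.8 -109.1]
-160 [ 19.1  15.5 -33.7   0.  -40.8 -89.1]
-140 [ 19.1  15.5 -33.7   0.  -40.8 -69.1]
-120 [ 19.1  15.5 -33.7   0.  -40.8 -49.1]
-100 [ 19.1  15.5 -33.7   0.  -40.8 -29.1]
-80 [ 19.1  15.5 -33.7   0.  -40.8  -9.1]
-60 [ 19.1  15.5 -33.7   0.  -40.8  10.9]
-40 [ 19.1  15.5 -33.7   0.  -40.8  30.9]
-20 [ 19.1  15.5 -33.7   0.  -40.8  50.9]
0 [ 19.1  15.5 -33.7   0.  -40.8  70.9]
20 [ 19.1  15.5 -33.7   0.  -40.8  90.9]
40 [ 19.1  15.5 -33.7   0.  -40.8 110.9]
60 [ 19.1  15.5 -33.7   0.  -40.8 130.9]
80 [ 19.1  15.5 -33.7   0.  -40.8 150.9]
100 [ 19.1  15.5 -33.7   0.  -40.8 170.9]
120 [  19.1   15.5  -33.7    0.   -40.8 -169.1]
140 [  19.1   15.5  -33.7   -0.   -40.8 -149.1]
160 [  19.1   15.5  -33.7   -0.   -40.8 -129.1]
```

Panel trailing edge is at holder x ≈ -108, so 28 mm to go; the nut axis matches the stud. Pushing now.

```bash
python3 - <<'E'
from h import *
R=down(27.49)
robot.move_gripper(0.0)
robot.goto(W(-.136,.001,.14),R)
robot.servo_line(W(-.136,.001,.037),speed=.12)
f0=np.array(robot.read_force()); print("t",robot.read_t(),f0,toH(robot.read_position()))
fx=lambda: -(np.array(robot.read_force())-f0)@EX
robot.servo_line(W(-.104,.001,.037),speed=.04); print("f",fx())
x=-.104
while x<-.070:
    x+=.0015; robot.servo_line(W(x,.001,.037),speed=.02); f=fx()
    print(round(x,4),round(f,2),np.round(toH(robot.read_position())*1000,1),end="; ")
    if f>5: break
print("t",robot.read_t()); robot.dwell(.3); print(fx(),robot.read_t())
im,d=robot.grab_frame("top"); np.savez("top1.npz",im=im,d=d,P=cloud("top",d))
E
```

```text
t 5.2417 [-0.31131803  0.17999671  0.54855123] [-0.136662    0.00111289  0.03785721]
f -0.29577628539389306
-0.1025 0.57 [-102.5    1.    36.8]; -0.101 0.22 [-100.9    1.    36.9]; -0.0995 0.94 [-99.3   1.   37. ]; -0.098 0.99 [-97.9   1.   37. ]; -0.0965 1.14 [-96.4   1.   37. ]; -0.095 1.19 [-94.9   1.   37.1]; -0.0935 0.84 [-93.4   1.   37. ]; -0.092 5.4 [-93.    1.   37.3]; t 8.1917
5.59090921544614 8.4917
```

Force jumped sharply at the stop. I push up to about 7 N, lift away, and check with the camera.

```bash
python3 - <<'E'
from h import *
f=lambda: -np.array(robot.read_force())@EX
robot.servo_line(W(-.0915,.001,.037),speed=.02); robot.dwell(.2); print(f(),toH(robot.read_position()))
robot.servo_line(W(-.112,.001,.037),speed=.1); robot.servo_line(W(-.112,.001,.16),speed=.2)
robot.move_gripper(1.0)
robot.goto(W(.085,-.0005,.18),down(90))
print(robot.read_t(),robot.read_qpos())
im,d=robot.grab_frame("side"); P=cloud("side",d); np.savez("side1.npz",im=im,d=d,P=P)
im,d=robot.grab_frame("top")
cv2.imwrite("pics/top2.png",im[:,:,::-1]); 
P0=np.load("side0.npz")["P"]
for p in(P0,P):
  H=toH(p); z=cv2.medianBlur(H[...,2].astype(np.float32),3)
  pm=(z>.0265)&(z<.036)&(abs(H[...,1])<.04)&(H[...,0]>-.15)&(H[...,0]<.03)
  print(pm.sum(),np.percentile(H[pm][:,0],[.5,1,3])*1000)
c=np.load("side1.npz")["im"][165:285,155:315]; cv2.imwrite("pics/c2.png",cv2.resize(c[:,:,::-1],(800,600),interpolation=cv2.INTER_CUBIC))
E
```

```text
5.965124651680416 [-0.09297048  0.00096032  0.03742347]
12.6083 [ 1.91314652e+01  7.39659305e+00 -2.61031091e+01  1.33716106e-02
 -5.64461655e+01  1.60780679e+02]
1374 [-110.2629639  -109.34654449 -106.62775407]
1121 [-83.30181662 -82.85846461 -80.65883421]
```

View pics/c2.png

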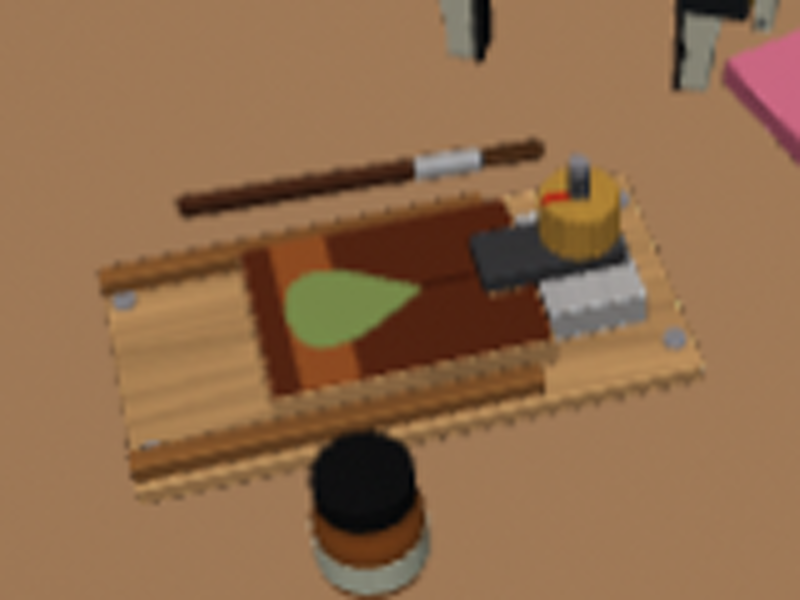

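The panel's front is against the stop block, and its trailing edge reads about -82 mm. Now I grip the nut and turn it in small steps.

```bash
cat > /dev/null; python3 - <<'E'
from h import *
z0=.0675
robot.servo_line(W(.0853,-.0005,z0),speed=.1)
t0=np.array(robot.read_ft_torque()); f0=np.array(robot.read_force()); print(robot.read_t(),robot.read_position(),t0,f0)
robot.move_gripper(0.0)
print(robot.read_t(),robot.read_grip_width()*88,robot.read_finger_force(),np.array(robot.read_force())-f0,np.array(robot.read_ft_torque())-t0)
p=np.array(robot.read_position()); 
yaw=90
for k in range(8):
    yaw-=10; a=(90-yaw)
    robot.goto(W(.0853,-.0005,z0-.004*a/360),down(yaw))
    r=robot.read_tcp_rot(); print(yaw,round(np.degrees(np.arctan2(r[1][0],r[0][0])),2),np.round(np.array(robot.read_force())-f0,1),np.round(np.array(robot.read_ft_torque())-t0,3),robot.read_t())
E
```

```text
13.9833 [ 0.50106792 -0.02932463  0.06803082] [-0.09447262 -0.14759875  0.03893248] [ 0.46643568  0.20295159 -0.68864349]
14.825 38.592425734923545 29.99890297651291 [ 5.49801967 -1.32010982 -4.15547379] [-0.64991868 -2.18178943 -0.08943711]
80 79.98 [ 5.7 -1.8 -3.2] [-0.584 -2.051 -0.096] 15.1167
70 69.98 [ 5.5 -1.3 -3.5] [-0.519 -1.988 -0.089] 15.4083
60 59.98 [ 5.2 -1.6 -2.9] [-0.385 -1.861 -0.09 ] 15.7
50 49.98 [ 4.6 -1.5 -2.2] [-0.273 -1.799 -0.093] 15.9917
40 39.98 [ 4.6 -1.3 -2.9] [-0.111 -1.709 -0.094] 16.2833
30 30.04 [ 4.7 -0.1 -2.9] [-0.012 -1.735 -0.137] 16.575
20 20.04 [ 4.6  0.7 -2.4] [ 0.125 -1.604 -0.122] 16.8667
10 10.17 [ 4.9 -0.  -3. ] [ 0.306 -1.742 -0.106] 17.1583
```

```bash
python3 - <<'E'
from h import *
z0=.0675; yaw=10; hits=0
while yaw>-228:
    yaw-=5; a=90-yaw
    robot.goto(W(.0853,-.0005,z0-.004*a/360),down(yaw))
    t=robot.read_ft_torque(); r=robot.read_tcp_rot(); f=robot.read_force()
    print(yaw,round(np.degrees(np.arctan2(r[1][0],r[0][0])),2),round(t[2],3),np.round(f,1),robot.read_finger_force().__round__(1))
    if abs(t[2])>.25: hits+=1
    if hits>=2: break
robot.dwell(.3); print(robot.read_t(),robot.read_ft_torque(),robot.read_qpos()[5])
im,d=robot.grab_frame("side"); c=im[165:285,155:315]; cv2.imwrite("pics/c3.png",cv2.resize(c[:,:,::-1],(800,600),interpolation=cv2.INTER_CUBIC))
E
```

```text
5 5.18 -0.014 [ 5.8  1.5 -4. ] 30.0
0 0.18 -0.046 [ 5.6  1.1 -3.3] 30.0
-5 -4.82 -0.086 [ 5.6  0.6 -2.5] 30.0
-10 -9.82 -0.039 [ 5.3  0.7 -2.9] 30.0
-15 -14.82 -0.057 [ 5.8  1.  -2.7] 30.0
-20 -19.82 -0.056 [ 5.8  2.1 -3.5] 30.0
-25 -24.83 -0.053 [ 5.2  1.6 -3.8] 30.0
-30 -29.82 -0.06 [ 4.8  2.3 -2.7] 30.0
-35 -34.82 -0.086 [ 5.9  2.2 -3.6] 30.0
-40 -39.82 -0.036 [ 5.6  1.5 -4.2] 30.0
-45 -44.82 -0.091 [ 4.8  2.2 -4.3] 30.0
-50 -49.82 -0.07 [ 5.   2.2 -2.7] 30.0
-55 -54.82 -0.038 [ 5.8  2.6 -2.8] 30.0
-60 -59.82 -0.022 [ 5.6  2.3 -3.5] 30.0
-65 -64.82 -0.021 [ 5.3  2.  -4.2] 30.0
-70 -69.82 -0.049 [ 6.   2.  -3.7] 30.0
-75 -74.82 0.0 [ 5.7  2.7 -4.4] 30.0
-80 -79.82 -0.095 [ 6.1  2.6 -5.2] 30.0
-85 -84.82 -0.057 [ 5.9  2.2 -4.5] 30.0
-90 -89.82 -0.046 [ 6.3  2.1 -4.5] 30.0
-95 -94.77 0.207 [ 5.7  3.9 -3.3] 30.0
-100 -99.76 0.316 [ 4.9  2.7 -1.9] 30.0
-105 -104.73 0.319 [ 4.   3.  -0.4] 30.0
23.2083 [ 1.10148208 -1.76149843  0.26731576] -33.88172417215116
```

View pics/c3.png

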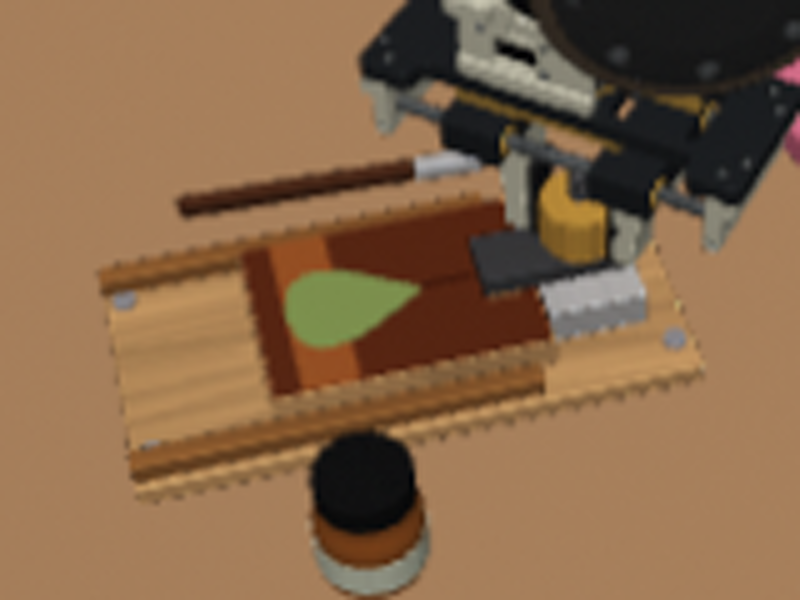

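The panel is still home and the mark has turned to the far side: about 185° down to a hard stop with a torque plateau. Now backing off a quarter turn plus a few degrees of windup.

```bash
python3 - <<'E'
from h import *
yaw=-105; zb=robot.read_position()[2]; ze=.0675-.004*195/360
while yaw<-12:
    yaw=min(yaw+5,-12)
    robot.goto(W(.0853,-.0005,ze+.004*(yaw+105)/360),down(yaw))
    if yaw<-75 or yaw==-12: print(yaw,round(robot.read_ft_torque()[2],3),np.round(robot.read_force(),1))
robot.dwell(.5); r=robot.read_tcp_rot()
print(robot.read_t(),np.degrees(np.arctan2(r[1][0],r[0][0])),robot.read_finger_force(),robot.read_ft_torque())
for n in("side","top"):
    im,d=robot.grab_frame(n); np.savez(n+"3.npz",im=im,d=d)
    c=im[165:285,155:315] if n=="side" else im[95:215,205:365]
    cv2.imwrite(f"pics/e_{n}.png",cv2.resize(c[:,:,::-1],(800,600),interpolation=cv2.INTER_CUBIC))
E
```

```text
-100 0.039 [5.1 3.5 0.6]
-95 0.068 [ 4.8  3.9 -0.8]
-90 0.07 [ 4.1  3.1 -0.2]
-85 0.054 [ 4.7  3.6 -0. ]
-80 0.068 [4.  3.  0.5]
-12 0.084 [3.8 3.6 1. ]
28.5083 -11.92497848209352 30.000265538692474 [ 0.9840914  -1.65139459  0.10283948]
```

View pics/e_side.png

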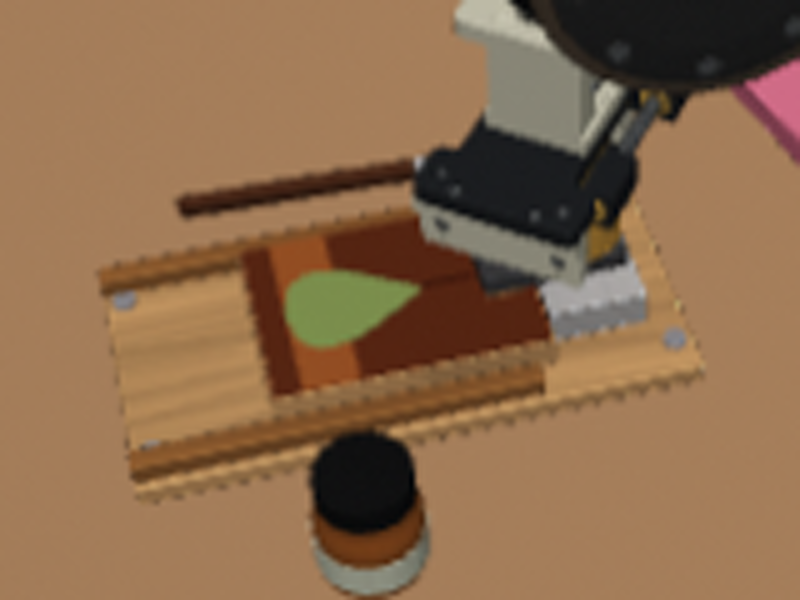

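Torque is low, the grip is 30 N and the panel hasn't moved, so I'm handing in.

```bash
python3 -c "
from rig import robot
print(robot.job_done(),robot.read_t())"
```

```text
the job is handed in; nothing more can be done
the job is handed in; nothing more can be done
```

I handed the job in at about 29 s: the painting is home against the stop, and the nut was bottomed, backed off about a quarter turn and is still gripped at 30 N; the judge's verdict was not shown, and the nut angle is inferred from tool rotation and torque.

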